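Clamp a laminated block in the ratchet press

TASK

Push the laminated wood block along the rails of the small press until its far end is home against the back stop. Then work the ratchet lever back and forth until the pad has come down and clamps the block firmly: keep swinging until the lever stiffens under a firm push of roughly 12 N part-way through a swing, but never force it. Let go, leaving the block clamped at the stop and the other things on the bench where they are.

Things in the scene. Friction and masses are not known exactly. Their poses are not given: they have to be found in the camera images.
- press: Fixed plywood press. Origin: on the table, on the vertical screw axis; x: feed direction, from the open feed side towards the back stop; y left of it; z up. Positions in this text are in its frame, in mm. Base board x -160 to 100, y -117 to 117, top z 20. Two rails along x, -155 to 55, top z 35, inner faces y -34 and 34; the block slides between. Back stop: lip, near face x 55, top z 50
- beam (a point): Point (0, 0, 178) of the press: top of the steel plate on its beam. Beam x -25 to 25, z 135 to 178, on two uprights x -30 to 30, y 83 to 107 and -107 to -83. Two steel stop pins on the plate, 12 thick, top z 216, at (50, 60) and (50, -60): the lever swings only between them. The screw (23 thick) on the axis reaches up to z 233; round it a 12-tooth ratchet wheel, radius 40, z 179 to 197
- home (a point): Point (-15, 0, 20) of the press, on its base board: where the block's origin lies when the block is fully home
- block: Loose block of three glued wood layers, 140 mm long (its x), 60 wide (y), 45 high, 0.25 to 0.5 kg. Origin: centre of the underside. It starts flat on the base board between the rails, 30 to 55 mm short of home, its near end sticking out on the feed side
- pad (a point): Centre of the underside of the round wooden pad (56 mm across, 10 thick) at the foot of the screw. It starts 4 to 7.5 mm above the top of the block and comes down 3.2 mm for each radian that the ratchet wheel is turned (20 mm a turn)
- ram: The screw with the pad at its foot, one piece that comes down without turning. Origin: on the screw axis, 76 mm below the pad's underside
- lever (a joint): Lever angle, rad. 0: along the press's +x; growing clockwise seen from above; stop pins at -0.66 and 0.66. Clockwise swings turn the wheel and lower the pad; swings back only click over the teeth, 0.52 rad each: up to 0.52 of a forward swing is idle. It stays where left. Free: about 5 N forward, under 1 N back. Pad down: the force climbs past 12 N within some 10 to 40 mm; over 45 N is forcing
- grip (a point): Middle of the lever's upright round wooden grip, 26 mm across, 110 mm from the screw axis. The grip runs from z 212 to 282, this point is at z 247; the lever's flat bar (18 wide, 12 thick, top z 212) lies below it. It can be pushed with closed fingers, straddled or gripped from above
- glue: Bystander: white glue bottle, 56 mm across, 150 high. Origin: centre of the underside
- jar: Bystander: amber jar, 72 mm across, 90 high. Origin: centre of the underside
- driver: Bystander: screwdriver with wooden handle, 190 mm long, lying on the table along its own x. Origin: underside, mid-length
Not all that is in view belongs to the job. Of the things like the block, leave any that is turquoise; of the rest the smaller one is meant.

How it is judged:
On the way, in this order (a step that is already met when the one before it is completed fails the run):
1. the block is home against the back stop (x of block in the frame of home above -0.004 m and contact force between ram and block below 1 N), for 0.2 s.
2. the pad presses on the block with more than 50 N (contact force between ram and block above 50 N), for 0.2 s.
At the end, for the whole second after the job is handed in: the pad presses the block with more than 50 N (a push of about 7 N or more at the grip once the pad is down leaves that), the block's far end is within 5 mm of the back stop, in line with the press within 0.1 rad and at rest (contact force between ram and block above 50 N and x of block in the frame of home between -0.005 and 0.005 m and angle between the x axis of block and the x axis of press, either way round below 0.1 rad and linear speed of block below 0.01 m/s); the robot touches nothing.
It fails at once if the lever is forced: more than 45 N between the robot and the lever (contact force between any of the fingers, the arm and lever above 45 N).
It fails at once if the glue bottle is moved more than 30 mm or tipped (distance of glue from where it was at the start of the episode above 0.03 m or angle between glue's own z axis and vertical above 0.5 rad).
It fails at once if the jar is moved more than 30 mm or tipped (distance of jar from where it was at the start of the episode above 0.03 m or angle between jar's own z axis and vertical above 0.5 rad).
It fails at once if the screwdriver is moved more than 30 mm (distance of driver from where it was at the start of the episode above 0.03 m).
It also fails if it takes over 72 s, if anything falls off the work surface, if the arm or the gripper's body presses on something with over 40 N, if the wrist force passes 120 N, or if a joint passes its speed limit or range.

ROBOT

A 7-joint arm with a two-finger parallel gripper is mounted at the origin on the work surface. World frame = base frame: x ahead of the robot, y to its left, z up, the work surface at z = 0. Lengths are in m, angles in rad, forces in N, time in s.
With the tool pointing down it reaches from about 0.4 to 0.85 m from the base axis. Payload 4.4 kg.
Tool frame: the origin (TCP) lies at the very end of the fingers, on their centre line; the grasp point (between the pads) lies r.pinch_z behind it (r.pinch_z is the distance from the TCP to the grasp point, in m); x points along the fingers, y is the direction in which the jaws open and shut, and the axes are right-handed (so a half turn about x gives the same grasp; the last joint's range is limited). The gripper opens to 94 mm and grips with 3 to 60 N. Pads are 16 mm wide; open, the fingers measure 119 mm over their backs; the gripper's body (75 mm by 177 mm) begins 78 mm behind the grasp point.
Start: joints at [1.057, 0.628, 0.038, 1.517, -0.027, 0.996, -0.02], TCP at [0.281, -0.586, 0.205] pointing down, gripper open.
Joint ranges: [-3.06, 3.06], [-0.37, 2.12], [-1.25, 1.32], [0.18, 2.47], [-1.1, 4.24], [0.23, 1.98], [-2.94, 2.94]. Speed limits (rad/s): [2.57, 2.57, 3.14, 3.14, 3.14, 3.14, 3.14].

INTERFACE

Orientations are given as [roll, pitch, yaw] about the fixed x, y, z axes, in that order (R = Rz(yaw) Ry(pitch) Rx(roll)).
In Python, from bench import r gives the robot as it stands. The module is installed in compiled form; this text tells all that it offers.
- The arm moves only by the tool carry_out, never from a script. Its argument "steps" is a list that holds one entry, the list of rows, each a list of 4 numbers: the shift along the world's x, y, z in cm, then the turn about the world's z in degrees. In form: [[[x, y, z, yaw], ...]]. A call has 1 to 10 rows; each row shifts and turns the commanded pose from where the row before left it; what a row does not reach is not made up. A row lasts 1/8 s, in which the tool goes at most 62.5 mm and 10.7 degrees, less where a joint would pass 70% of its speed; a pose out of reach is approached as far as the arm can. A call is refused whole if a number of a shift passes 6.25 or a number of a turn 10.7, either way. A call with a gripper value outside its range is refused whole. "gripper" is the gripper command: -1 is fully open, 1 is shut, values between are in proportion, set as the call begins (left out, the last holds). The fingers move at their own pace and stop on an object; the grip force is fixed at half the most. Time passes only in rows, so rows that do not move let the fingers close. It gives the time, the measured TCP pose, the force and the opening at its end, in the units of the state.
- r.read_state(): the state, without advancing time (a new reading comes with each control period).
- r.snapshot(name): name is "scene" or "side" or "wrist"; returns the picture (420x560x3 uint8, blue, green, red); there is no depth.
- r.camera_info(name): a dict with "fx", "fy", "cx", "cy" (pixels), "eye" and "orientation" of the camera in the world; the wrist camera has in their place "mount" (4x4, takes a point from camera to tool coordinates, whose origin is the TCP and whose axes are the tool frame's). Camera axes: x right, y down, z forward; pixel columns grow to the right and rows downward; lengths in m; the calibration is good to about 2 mm. A picture is of the moment at which its call begins: read the wrist's pose just before it. camera_info takes no time and is no camera call.
- r.close_job(): hands the job in, once; it reports no verdict.
Trained networks look in the newest picture that a camera, given by its name, has taken for a name from the list of things; names that differ only in an ending like _2 or _b are one class to them, and where a whole thing is asked for, a point or a joint stands for the part that bears it (a point fixed in the world has none). Each returns a list of dicts, best first, with "score" (0 to 1); they miss things now and then, are a little off and sometimes report something else, mostly with a low value. They report only what shows in the picture. A call takes as long as a camera call. They do not tell look-alikes from the thing itself.
- r.trace(query, camera): "mask" (420x560 bool, what is visible of it) and "extent" ([left, top, right, bottom] in pixels, round what is visible of it).
The state is a dict: "time_s": time; "joint_pos": joint angles; "qvel": joint speeds; "joint_torque": joint torques, N m; "eef_pos": TCP position; "eef_rot": TCP orientation; "wrist_force": force on the tool from outside, world axes, zero at the start; "moment": the same for the moment, N m; "opening": finger opening in m.
Only numpy, scipy, OpenCV 4.12 (cv2) and the standard library are available. Lean on these libraries where they do the work, as an engineer would, in place of code of your own. Each camera call takes 0.05 s, during which the arm holds its last target.

## Working session

There is one attempt and no reset: what is moved stays moved. The work goes in short steps, Python scripts to look and compute and a tool call to move; the robot and the scene stay as the last step left them, time stands still between calls to the robot, and variables do not carry over. Pictures are saved under pics/ and viewed, and the job is handed in when it is done.

Besides the shell and the picture viewer there is one more tool, called after "Call:" as name(argument=value, ...) on one line, values as JSON. carry_out: Moves the arm, as the interface text tells. Its arguments: {"type":"object","properties":{"steps":{"type":"array","items":{"type":"array","items":{"type":"array","items":{"type":"number"}}}},"gripper":{"type":"number"}},"required":["steps"]}

```bash
mkdir -p pics; python3 - <<'E'
from bench import r
import cv2,json
s=r.read_state(); print(s)
print(r.pinch_z)
for n in ["scene","side","wrist"]:
    im=r.snapshot(n); cv2.imwrite(f"pics/{n}0.png",im); print(n,r.camera_info(n))
E
```

```text
{'time_s': 0.0, 'joint_pos': array([ 1.05720378,  0.62931713,  0.03845876,  1.51838343, -0.02697402,
        0.99628949, -0.01996776]), 'qvel': array([ 0.00093999,  0.00016659,  0.00030169, -0.00029966, -0.00073726,
        0.00134439, -0.00066708]), 'joint_torque': array([ 7.49473725e-05, -5.49723923e+01,  1.14383172e+00, -1.86636007e+01,
       -5.22204267e-02,  2.34552578e-02,  1.45170034e-04]), 'eef_pos': array([ 0.28115111, -0.58529971,  0.2045683 ]), 'eef_rot': array([-1.54142065,  1.56891732,  2.04799698]), 'wrist_force': array([ 0.80723211, -0.47601725, -0.76210685]), 'moment': array([-0.00322419,  0.01645403,  0.0157225 ]), 'opening': 0.09409873046946916}
0.0188
scene {'fx': 404.77864741318825, 'fy': 404.77864741318825, 'cx': 281.9517880758062, 'cy': 210.19985170433372, 'eye': array([1.03416858, 0.46152196, 0.75611053]), 'orientation': array([-2.28519955, -0.02167322,  2.31636408])}
side {'fx': 435.3416442609264, 'fy': 435.3416442609264, 'cx': 276.87472864229017, 'cy': 208.03347761410788, 'eye': array([0.30763725, 0.61384901, 0.89635788]), 'orientation': array([-2.42988616, -0.00815875, -2.76252739])}
wrist {'fx': 323.61820241670597, 'fy': 323.61820241670597, 'cx': 279.06876185430315, 'cy': 207.44233185631037, 'mount': array([[-2.17469193e-04, -2.88687304e-01,  9.57423414e-01,
        -1.79445463e-01],
       [ 9.99999964e-01, -2.15807179e-04,  1.62068725e-04,
        -2.68209445e-04],
       [ 1.59831663e-04,  9.57423414e-01,  2.88687341e-01,
        -8.27772553e-02],
       [ 0.00000000e+00,  0.00000000e+00,  0.00000000e+00,
         1.00000000e+00]])}
```

View pics/scene0.png

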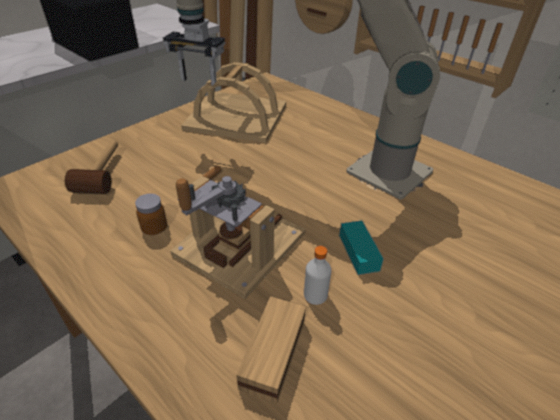

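View pics/side0.png

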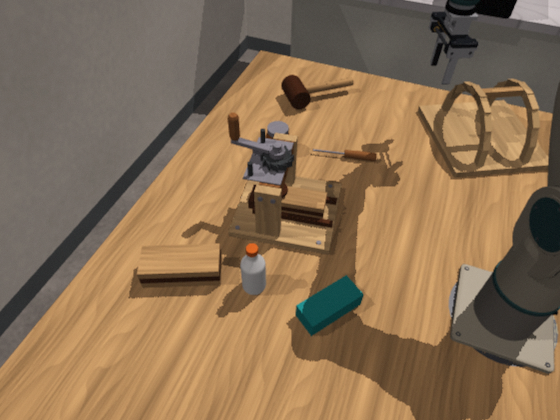

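View pics/wrist0.png

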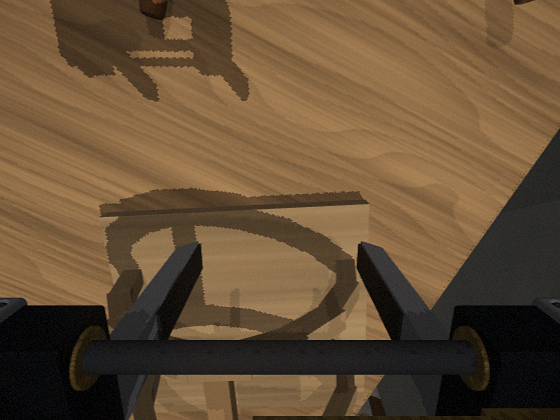

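Scene: candidates for the block are the laminated block in the press (≈240,245 in the scene view), the larger loose laminated block (273,345) and the turquoise one (360,247). The smaller non-turquoise one sits between the rails. I'll check this in close crops.

```bash
python3 - <<'E'
from bench import r
import cv2,numpy as np
a=cv2.imread("pics/scene0.png"); b=cv2.imread("pics/side0.png")
def crop(im,x0,y0,x1,y1,k,n):
    cv2.imwrite(n,cv2.resize(im[y0:y1,x0:x1],None,fx=k,fy=k,interpolation=cv2.INTER_CUBIC))
crop(a,160,160,310,295,4.4,"pics/c_scene.png")
crop(b,220,100,360,260,3.7,"pics/c_side.png")
np.save
for c in ["scene","side"]:
  for q in ["press","block","lever","grip","pad","ram","glue","jar","driver"]:
    try:
      for d in r.trace(q,c)[:3]:
        ys,xs=np.nonzero(d["mask"]); print(c,q,round(d["score"],2),d["extent"],len(xs),xs.mean().round(1),ys.mean().round(1))
        
    except Exception as e: print(c,q,e)
print(r.read_state()["time_s"])
E
```

```text
scene press 0.87 [168.3, 177.9, 305.8, 300.4] 9232 230.7 233.9
scene block 0.96 [235.9, 295.9, 302.0, 400.9] 4325 270.7 350.4
scene block 0.83 [336.9, 220.8, 381.9, 274.1] 1563 359.8 247.6
scene block 0.7 [171.2, 178.0, 304.8, 297.3] 9180 230.9 234.0
scene lever 0.63 [174.1, 179.9, 235.1, 214.2] 890 197.4 196.7
scene grip 0.75 [175.0, 178.3, 235.4, 214.4] 1031 199.5 196.4
scene pad 0.87 [219.3, 176.2, 242.8, 239.8] 378 228.9 218.9
scene pad 0.53 [217.7, 229.6, 250.6, 254.5] 395 235.4 241.1
scene ram 0.71 [218.6, 176.3, 242.1, 238.5] 430 228.4 217.2
scene glue 0.88 [301.5, 246.2, 329.4, 307.9] 1298 316.9 277.9
scene jar 0.84 [136.2, 194.8, 166.9, 235.8] 1078 150.1 214.4
scene driver 0.44 [203.9, 165.0, 221.0, 177.5] 143 212.2 172.4
side press 0.81 [227.9, 114.6, 342.4, 257.5] 8003 278.5 196.2
side press 0.23 [264.7, 120.7, 290.0, 141.3] 288 276.1 129.4
side block 0.93 [135.5, 243.1, 223.6, 288.1] 3407 179.5 265.5
side block 0.75 [282.9, 183.8, 328.3, 218.4] 1128 303.5 202.3
side block 0.66 [293.8, 278.4, 361.3, 334.3] 2178 328.2 305.0
side lever 0.8 [226.4, 114.0, 287.4, 159.3] 854 250.1 140.3
side grip 0.56 [227.5, 114.7, 286.8, 157.9] 718 249.2 140.4
side pad 0.71 [272.5, 142.1, 286.2, 197.0] 138 279.8 166.9
side ram 0.57 [274.0, 143.8, 283.4, 194.9] 101 279.6 166.1
side glue 0.92 [239.3, 244.9, 266.0, 294.1] 1024 252.5 270.7
side jar 0.69 [263.8, 121.5, 289.1, 138.9] 270 276.3 128.9
side driver 0.77 [315.4, 151.0, 378.3, 159.9] 259 358.6 155.3
1.05
```

View pics/c_scene.png

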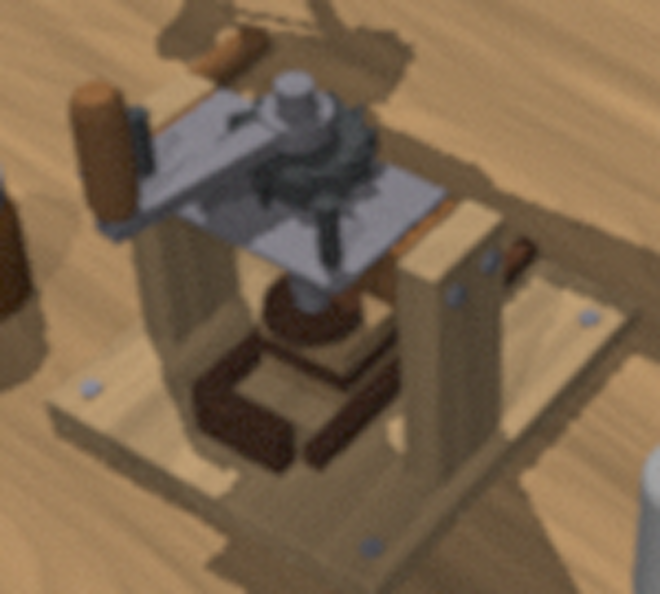

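View pics/c_side.png

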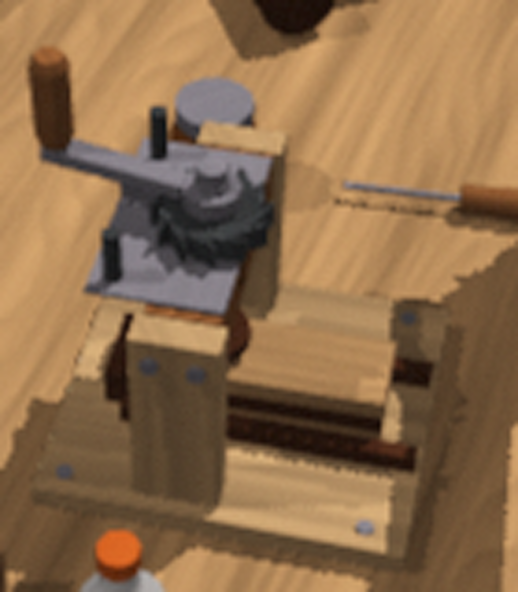

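```bash
cat > h.py <<'E'
import numpy as np
from scipy.spatial.transform import Rotation as Ro
from scipy.optimize import least_squares
from bench import r
def cam(n):
    c=r.camera_info(n); return c, Ro.from_euler('xyz',c['orientation']).as_matrix()
CAM={n:cam(n) for n in('scene','side')}
def proj(n,P):
    c,R=CAM[n]; q=(np.atleast_2d(P)-c['eye'])@R
    return np.c_[c['fx']*q[:,0]/q[:,2]+c['cx'],c['fy']*q[:,1]/q[:,2]+c['cy']]
def onz(n,u,v,z):
    c,R=CAM[n]; d=R@np.array([(u-c['cx'])/c['fx'],(v-c['cy'])/c['fy'],1]); e=c['eye']
    return e+d*(z-e[2])/d[2]
def p2w(p,P):
    P=np.atleast_2d(P)/1000.; c,s=np.cos(p[2]),np.sin(p[2])
    return np.c_[p[0]+c*P[:,0]-s*P[:,1],p[1]+s*P[:,0]+c*P[:,1],P[:,2]]
E
cat > fit.py <<'E'
from h import *
sc=lambda x,y:(160+x/4.4,160+y/4.4); sd=lambda x,y:(220+x/3.7,100+y/3.7)
K=[('scene',(100,-117,20),sc(50,405)),('scene',(100,117,20),sc(370,588)),('scene',(-160,117,20),sc(635,312)),
('scene',(50,60,216),sc(328,208)),('scene',(50,-60,216),sc(140,112)),('scene',(0,0,233),sc(297,80)),
('side',(100,117,20),sd(35,490)),('side',(-160,117,20),sd(405,553)),('side',(50,60,216),sd(110,233)),('side',(50,-60,216),sd(158,111)),
('scene',('g',282),sc(98,90)),('scene',('g',212),sc(115,217)),('side',('g',282),sd(48,55)),('side',('g',212),sd(52,146))]
def pts(q): return [p2w(q,(110*np.cos(q[3]),-110*np.sin(q[3]),m[1]) if m[0]=='g' else m)[0] for _,m,_ in K]
def f(q): return np.concatenate([proj(k[0],P)[0]-k[2] for k,P in zip(K,pts(q))])
p0=onz('scene',230,215,.1)
best=min((least_squares(f,[p0[0],p0[1],y,0.],loss='soft_l1') for y in np.arange(-3,3.1,1)),key=lambda s:s.cost)
if __name__=='__main__':
    q=best.x; print(q,np.degrees(q[2])); 
    for k,e in zip(K,best.fun.reshape(-1,2)): print(k[0],k[1],e.round(1))
    print('grip',p2w(q,(110*np.cos(q[3]),-110*np.sin(q[3]),247)))
    np.save('press.npy',q)
E
python3 fit.py
```

```text
[ 0.5862436  -0.09968319 -6.12234337  0.16841944] -350.784435590303
scene (100, -117, 20) [-1.5 -1.8]
scene (100, 117, 20) [1.2 0.1]
scene (-160, 117, 20) [ 0.8 -2.9]
scene (50, 60, 216) [-0.1 -1.7]
scene (50, -60, 216) [-0.7 -0.3]
scene (0, 0, 233) [-0.8 -1.1]
side (100, 117, 20) [-1.9 -0. ]
side (-160, 117, 20) [-0.   1.7]
side (50, 60, 216) [-0.3  0.9]
side (50, -60, 216) [-0.7  0.7]
scene ('g', 282) [-0.5  0.1]
scene ('g', 212) [ 0.4 -1.3]
side ('g', 282) [-0.7  0.7]
side ('g', 212) [ 0.2 -0.2]
grip [[ 0.69624044 -0.1005167   0.247     ]]
```

```bash
python3 - <<'E'
from h import *
import cv2
q=np.load('press.npy'); q[2]+=2*np.pi; np.save('press.npy',q); print(q)
def w2p(P): 
    c,s=np.cos(q[2]),np.sin(q[2]); d=np.array(P)[:2]-q[:2]; return (np.array([c*d[0]+s*d[1],-s*d[0]+c*d[1]])*1000).round(1)
sd=lambda x,y:(220+x/3.7,100+y/3.7)
for n,uv in [('topA',sd(392,343)),('topB',sd(383,405))]: print(n,w2p(onz('side',*uv,.065)))
s=r.read_state(); print('tool axes cols x,y,z\n',Ro.from_euler('xyz',s['eef_rot']).as_matrix().round(2))
print('driver',onz('side',315,151,.01),onz('side',378,157,.01))
print('glue',onz('side',252,290,0), onz('scene',317,300,0)); print('jar',onz('scene',152,230,0))
print('frame thing',onz('scene',185,125,0),onz('scene',285,100,0),onz('scene',270,135,0),onz('scene',240,68,.1))
# overlay
for n in('scene','side'):
    im=cv2.imread(f'pics/{n}0.png'); im=cv2.resize(im,None,fx=1,fy=1)
    bx=lambda x0,x1,y0,y1,z0,z1:[(x,y,z) for x in(x0,x1) for y in(y0,y1) for z in(z0,z1)]
    E=[(0,1),(2,3),(4,5),(6,7),(0,2),(1,3),(4,6),(5,7),(0,4),(1,5),(2,6),(3,7)]
    im=cv2.resize(im,None,fx=3,fy=3)
    for B,c in [(bx(-160,100,-117,117,0,20),(0,255,0)),(bx(-25,25,-83,83,135,178),(255,0,0)),(bx(-127,13,-30,30,20,65),(0,0,255)),(bx(-30,30,83,107,20,178),(255,255,0)),(bx(-155,55,34,44,20,35),(255,0,255))]:
        P=proj(n,p2w(q,B))*3
        for a,b in E: cv2.line(im,tuple(P[a].astype(int)),tuple(P[b].astype(int)),c,1)
    x0,y0=(460,470) if n=='scene' else (620,300)
    cv2.imwrite(f'pics/ov_{n}.png',im[y0:y0+500,x0:x0+500])
E
```

```text
[ 0.5862436  -0.09968319  0.16084194  0.16841944]
topA [-125.3  -32.6]
topB [-127.6   25.8]
tool axes cols x,y,z
 [[ 0.    0.43 -0.9 ]
 [-0.   -0.9  -0.43]
 [-1.    0.   -0.  ]]
driver [ 0.56122139 -0.3549607   0.01      ] [ 0.37761556 -0.40110015  0.01      ]
glue [0.5471727  0.14990018 0.        ] [ 5.55932069e-01  1.50851989e-01 -1.11022302e-16]
jar [ 6.83715203e-01 -3.12601996e-01 -1.11022302e-16]
frame thing [ 0.27806202 -0.70622904  0.        ] [-0.14037646 -0.58343165  0.        ] [ 0.10684182 -0.43139833  0.        ] [-0.07006137 -0.77492661  0.1       ]
```

View pics/ov_scene.png

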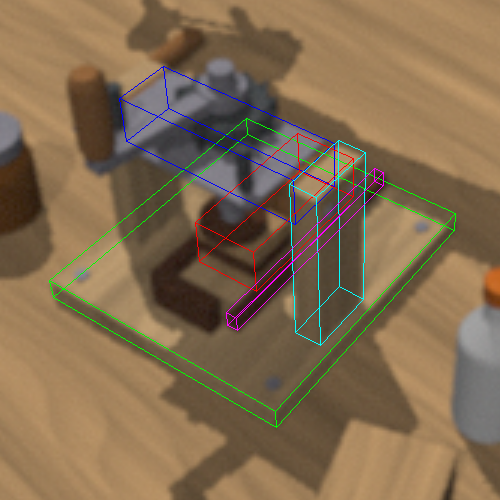

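View pics/ov_side.png

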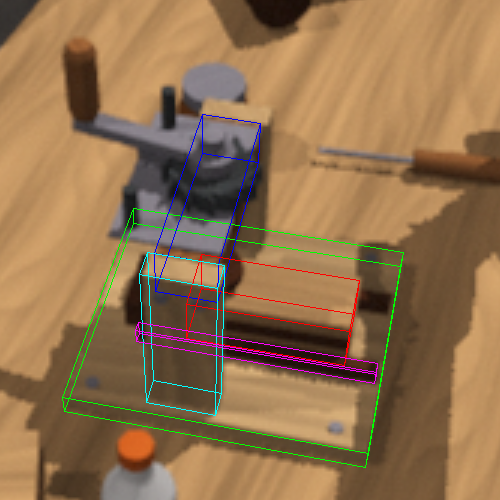

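Fit agrees with the overlays to about 2–3 mm. The block's near end is at press x≈-127, about 42 mm short of home, which is in the stated range. I'm going to a point behind the block, with fingers shut and turned so the wrist camera faces away from the press.

Call:
carry_out(steps=[[[0,0,4,0],[0.9,2.9,0.5,10.2],[0.9,2.9,0.5,10.2],[0.9,2.9,0.5,10.2],[0.9,2.9,0,10.2],[0.9,2.9,0,10.2],[0.9,2.9,0,10.2],[0.9,2.9,0,10.2],[0.9,2.9,0,10.2],[0.9,2.9,0,10.2]]], gripper=1)

```text
time_s: 2.3
eef_pos: [0.3627, -0.3241, 0.2607]
eef_rot: [0.047, 1.57, -1.039]
wrist_force: [0.5, 0.9, -0.4]
opening: 0.0005
```

Call:
carry_out(steps=[[[0.9,2.9,0,10.2],[0.9,2.9,0,10.2],[0.9,2.9,0,10.2],[0.9,2.9,0,10.2],[0.9,2.9,0,10.2],[0.9,2.9,0,10.2],[0,0,0,10.2],[0,0,0,0],[0,0,0,0]]])

```text
time_s: 3.42
eef_pos: [0.4163, -0.1514, 0.2605]
eef_rot: [-2.206, 1.571, -2.056]
wrist_force: [-0.2, 0.0, -0.1]
opening: 0.0007
```

```bash
python3 - <<'E'
from h import *
import cv2
s=r.read_state(); print(s['time_s'],s['eef_pos'],s['opening'],s['wrist_force'],s['joint_pos'].round(2))
R=Ro.from_euler('xyz',s['eef_rot']).as_matrix(); print(R.round(3), np.degrees(np.arctan2(R[1,2],R[0,2])))
q=np.load('press.npy'); print('target',p2w(q,(-165,0,42)), np.degrees(q[2]))
cv2.imwrite('pics/s1.png',r.snapshot('scene'));cv2.imwrite('pics/d1.png',r.snapshot('side'))
E
```

```text
3.425 [ 0.41630713 -0.15141433  0.26048026] 0.0006630267815606128 [-0.20741096  0.00801476 -0.10289497] [ 0.88  0.34 -0.78  1.97  0.29  0.95  1.67]
[[-0.    -0.15   0.989]
 [-0.     0.989  0.15 ]
 [-1.    -0.    -0.   ]] 8.6258644598967
target [[ 0.42337329 -0.12610783  0.042     ]] 9.215564409696972
```

View pics/d1.png

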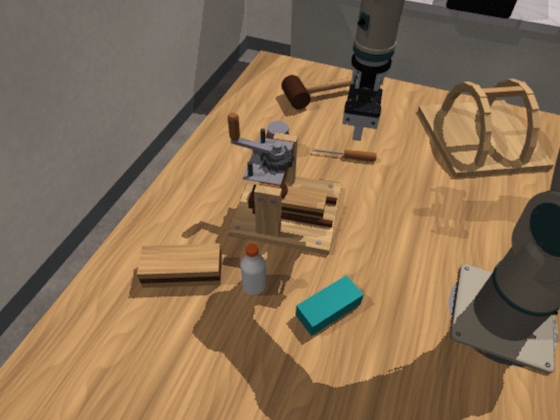

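```bash
python3 - <<'E'
from h import *
print(proj('side',(0.4163,-0.1514,.2605)),proj('scene',(0.4163,-0.1514,.2605)))
E
```

```text
[[356.06986001 139.79630401]] [[264.67050422 129.34777191]]
```

Call:
carry_out(steps=[[[0.7,2.5,0,0.6],[0,0,-5,0],[0,0,-5,0],[0,0,-5,0],[0,0,-3,0],[0,0,0,0]]])

```text
time_s: 4.28
eef_pos: [0.422, -0.1257, 0.079]
eef_rot: [2.8, 1.566, 2.964]
wrist_force: [0.4, 0.1, 0.3]
opening: 0.0004
```

```bash
python3 - <<'E'
from h import *
import cv2
s=r.read_state(); print(s['time_s'],s['eef_pos'],s['wrist_force'])
print(proj('side',s['eef_pos']),proj('scene',s['eef_pos']))
a=r.snapshot('side');b=r.snapshot('scene')
cv2.imwrite('pics/d2.png',np.hstack([cv2.resize(a[80:280,220:420],(400,400)),cv2.resize(b[140:320,150:330],(400,400))]))
E
```

```text
4.275 [ 0.42201316 -0.1256587   0.07903597] [0.37806835 0.08412018 0.30308686]
[[340.700503   201.04469249]] [[270.4530285  193.58097763]]
```

View pics/d2.png

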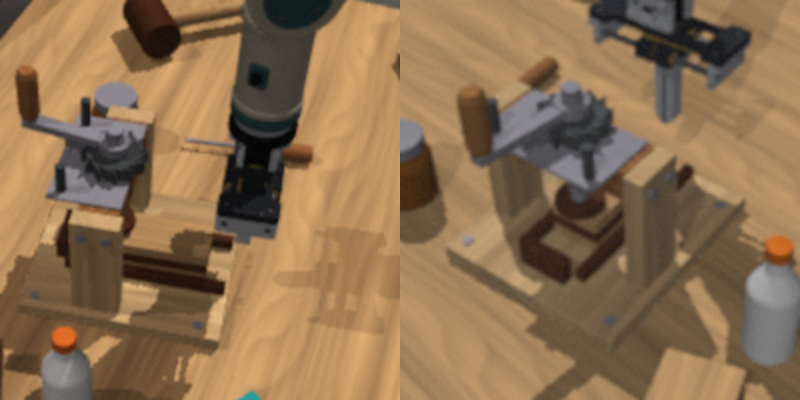

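Call:
carry_out(steps=[[[0,0,-3.6,0],[1,0.16,0,0],[1,0.16,0,0],[1,0.16,0,0],[1,0.16,0,0],[0,0,0,0]]])

```text
time_s: 5.12
eef_pos: [0.4648, -0.1194, 0.0449]
eef_rot: [-0.043, 1.569, 0.122]
wrist_force: [0.2, -0.3, -0.1]
opening: 0.0005
```

Call:
carry_out(steps=[[[0.5,0.08,0,0],[0.5,0.08,0,0],[0.5,0.08,0,0],[0,0,0,0]]])

```text
time_s: 5.62
eef_pos: [0.4797, -0.1168, 0.0445]
eef_rot: [0.173, 1.569, 0.338]
wrist_force: [-1.7, -0.4, -0.3]
opening: 0.0006
```

```bash
cat > look.py <<'E'
from h import *
import cv2,sys
s=r.read_state(); q=np.load('press.npy'); c,sn=np.cos(q[2]),np.sin(q[2]); d=s['eef_pos'][:2]-q[:2]
print(s['time_s'],s['eef_pos'].round(4),'press frame',(np.array([c*d[0]+sn*d[1],-sn*d[0]+c*d[1]])*1000).round(1),'F press',np.array([c*s['wrist_force'][0]+sn*s['wrist_force'][1],-sn*s['wrist_force'][0]+c*s['wrist_force'][1],s['wrist_force'][2]]).round(1))
if len(sys.argv)>1:
    a=r.snapshot('side');b=r.snapshot('scene')
    cv2.imwrite(f'pics/{sys.argv[1]}.png',np.hstack([cv2.resize(a[80:280,210:410],(400,400),interpolation=2),cv2.resize(b[140:320,150:330],(400,400),interpolation=2)]))
E
python3 look.py d3
```

```text
5.625 [ 0.4797 -0.1168  0.0445] press frame [-1.079e+02  1.000e-01] F press [-1.7 -0.1 -0.3]
```

View pics/d3.png

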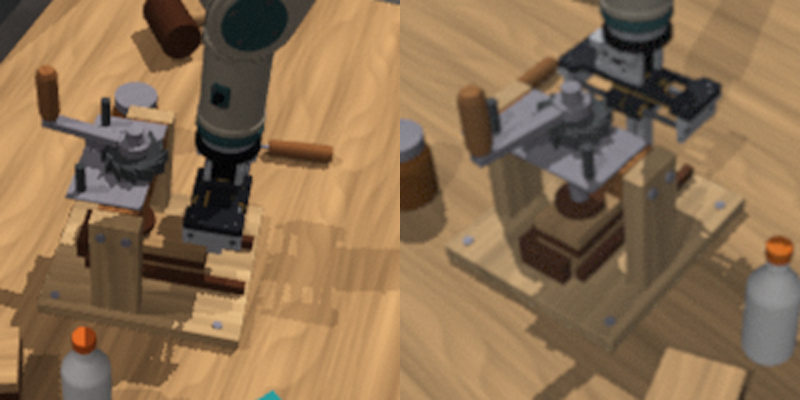

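The block is moving: its far end is now close to the stop lip in the scene view (right half, ≈540,240). I'll go on slowly, watching the force.

Call:
carry_out(steps=[[[0.5,0.08,0,0],[0.5,0.08,0,0],[0,0,0,0]]])

```text
time_s: 6.1
eef_pos: [0.4899, -0.1151, 0.0445]
eef_rot: [0.152, 1.568, 0.318]
wrist_force: [-1.0, -1.2, 0.5]
opening: 0.0005
```

Call:
carry_out(steps=[[[0.3,0.05,0,0],[0.2,0.03,0,0],[0,0,0,0]]])

```text
time_s: 6.48
eef_pos: [0.4931, -0.1148, 0.0444]
eef_rot: [-3.094, 1.57, -2.929]
wrist_force: [-3.7, -0.6, 2.4]
opening: 0.0006
```

Call:
carry_out(steps=[[[0.3,0.05,0,0],[0,0,0,0],[0,0,0,0]]])

```text
time_s: 6.85
eef_pos: [0.4931, -0.1148, 0.0442]
eef_rot: [-3.064, 1.564, -2.899]
wrist_force: [-9.8, -1.6, 6.4]
opening: 0.0005
```

```bash
python3 look.py d4
```

```text
6.85 [ 0.4931 -0.1148  0.0442] press frame [-94.4  -0. ] F press [-9.9  0.   6.4]
```

View pics/d4.png

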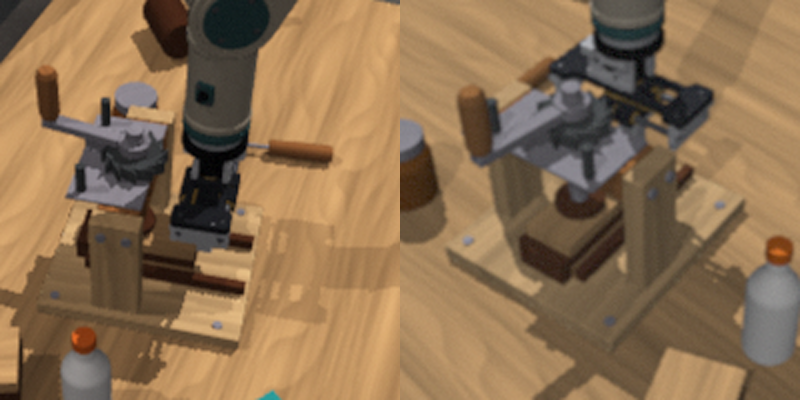

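The fingers stopped at press x=-94.4 while the force built to 10 N, and the picture shows the block's far end against the lip, so it's home. Backing off and going up to the lever grip.

Call:
carry_out(steps=[[[-1.5,-0.24,0,0],[-2,-0.3,0,0],[0,0,3,0],[0,0,5,0],[0,0,5,0],[0,0,5,0],[0,0,5,0],[0,0,5,0],[0,0,1,-4.8],[0,0,0,-4.8]]], gripper=1)

```text
time_s: 8.2
eef_pos: [0.4642, -0.1196, 0.3366]
eef_rot: [-0.181, 1.563, -0.186]
wrist_force: [0.5, -0.3, 0.1]
opening: 0.0008
```

```bash
python3 look.py d5
```

```text
8.2 [ 0.4642 -0.1196  0.3366] press frame [-1.237e+02 -1.000e-01] F press [ 0.4 -0.4  0.1]
```

View pics/d5.png

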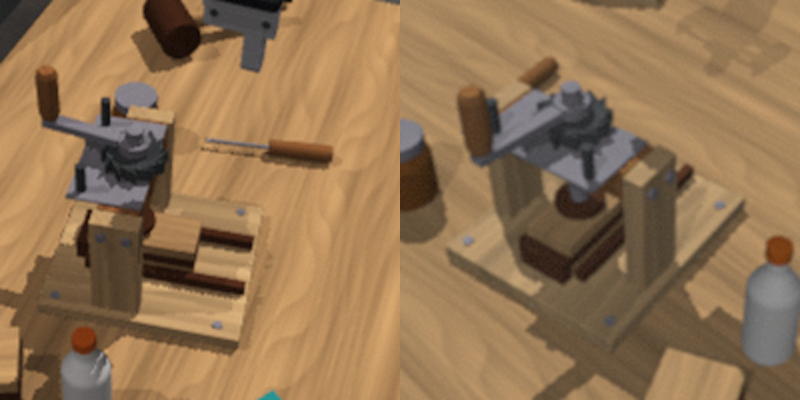

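```bash
python3 - <<'E'
from h import *
q=np.load('press.npy')
print(proj('side',p2w(q,[(-85,-30,65),(-85,30,65),(-127,30,65)])))
for u,v in[(310,189),(308,204)]:
    d=onz('side',u,v,.065)[:2]-q[:2]; c,s=np.cos(q[2]),np.sin(q[2]); print(c*d[0]+s*d[1],-s*d[0]+c*d[1])
E
```

```text
[[310.51904916 190.88362915]
 [306.54792276 207.82652236]
 [323.02640517 210.65374049]]
-0.08254221516093688 -0.036365178073651604
-0.08637797125429103 0.016489436820329044
```

Call:
carry_out(steps=[[[5,0.4,0,0],[5,0.4,0,0],[5,0.4,0,0],[5,0.4,0,0],[3.2,0.3,0,0],[0,0,0,0],[0,0,0,0]]], gripper=0)

```text
time_s: 9.18
eef_pos: [0.6933, -0.1005, 0.3342]
eef_rot: [2.019, 1.571, 2.018]
wrist_force: [-0.3, 0.1, 0.9]
opening: 0.0471
```

```bash
python3 look.py d6
```

```text
9.175 [ 0.6933 -0.1005  0.3342] press frame [105.5 -17.9] F press [-0.2  0.1  0.9]
```

View pics/d6.png

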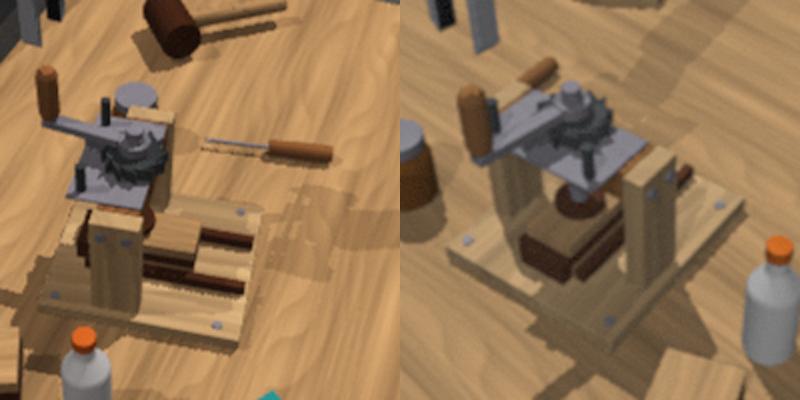

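Call:
carry_out(steps=[[[0.3,0,-3,0],[0,0,0,0],[0,0,0,0]]])

```text
time_s: 9.65
eef_pos: [0.6965, -0.1009, 0.3058]
eef_rot: [-0.12, 1.57, -0.123]
wrist_force: [0.7, 0.1, -0.8]
opening: 0.047
```

```bash
python3 look.py; python3 - <<'E'
from h import *
import cv2
a=r.snapshot('side');b=r.snapshot('scene');
cv2.imwrite('pics/e1.png',np.hstack([cv2.resize(a[40:190,180:330],(400,400),interpolation=2),cv2.resize(b[110:260,130:280],(400,400),interpolation=2)]))
cv2.imwrite('pics/w1.png',r.snapshot('wrist'))
E
```

```text
9.65 [ 0.6965 -0.1009  0.3058] press frame [108.6 -18.9] F press [ 0.7  0.  -0.8]
```

View pics/e1.png

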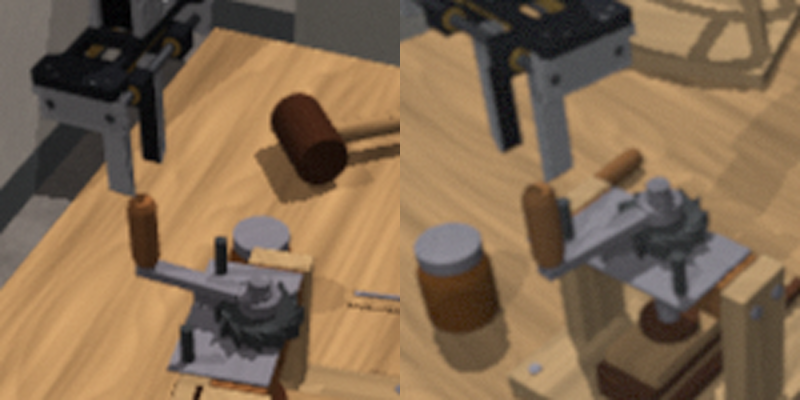

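View pics/w1.png

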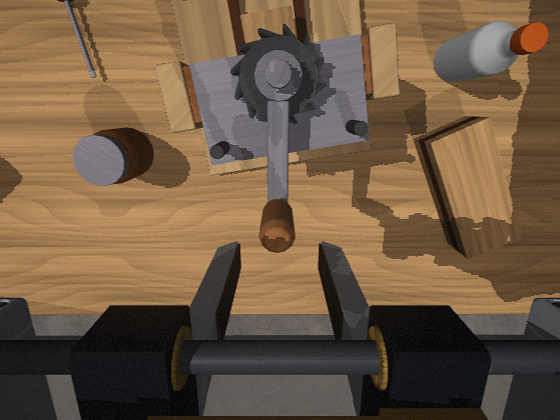

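```bash
python3 - <<'E'
from h import *
s=r.read_state();c=r.camera_info('wrist');R=Ro.from_euler('xyz',s['eef_rot']).as_matrix();M=c['mount']
def pw(P):
    t=R.T@(np.array(P)-s['eef_pos']); k=M[:3,:3].T@(t-M[:3,3]); return c['fx']*k[0]/k[2]+c['cx'],c['fy']*k[1]/k[2]+c['cy']
q=np.load('press.npy')
print('grip top',pw((.6962,-.1005,.282)),'closer',pw((.6862,-.1005,.282)),'tcp',pw(s['eef_pos']))
print('screw',pw(p2w(q,(0,0,233))[0]),'pins',pw(p2w(q,(50,60,216))[0]),pw(p2w(q,(50,-60,216))[0]))
E
```

```text
grip top (np.float64(280.04373796938097), np.float64(241.5558405774584)) closer (np.float64(280.01408531991325), np.float64(227.69322739019987)) tcp (np.float64(279.96037723428356), np.float64(257.8997716572408))
screw (np.float64(280.7193696814273), np.float64(74.41543715864651)) pins (np.float64(363.7433363432404), np.float64(129.17374055472555)) (np.float64(218.82099483482867), np.float64(153.44947408180826))
```

```bash
cat > arc.py <<'E'
import numpy as np,sys
A=np.array([.5845,-.1010]); Y=.161
def P(t): f=Y-t; return A+.11*np.array([np.cos(f),np.sin(f)])
def rows(t0,t1,n):
    T=np.linspace(t0,t1,n+1); return [[round(x*100,2) for x in P(b)-P(a)]+[0,round(np.degrees(a-b),1)] for a,b in zip(T,T[1:])]
if __name__=='__main__':
    t0,t1,n=float(sys.argv[1]),float(sys.argv[2]),int(sys.argv[3]); print(P(t0).round(4),P(t1).round(4)); print(rows(t0,t1,n))
E
python3 arc.py 0.168 -0.62 10; python3 arc.py -0.62 0.62 16
```

```text
[ 0.6945 -0.1018] [ 0.6626 -0.0236]
[[np.float64(-0.03), np.float64(0.87), 0, np.float64(4.5)], [np.float64(-0.1), np.float64(0.86), 0, np.float64(4.5)], [np.float64(-0.16), np.float64(0.85), 0, np.float64(4.5)], [np.float64(-0.23), np.float64(0.84), 0, np.float64(4.5)], [np.float64(-0.3), np.float64(0.81), 0, np.float64(4.5)], [np.float64(-0.36), np.float64(0.79), 0, np.float64(4.5)], [np.float64(-0.42), np.float64(0.76), 0, np.float64(4.5)], [np.float64(-0.48), np.float64(0.72), 0, np.float64(4.5)], [np.float64(-0.53), np.float64(0.68), 0, np.float64(4.5)], [np.float64(-0.59), np.float64(0.64), 0, np.float64(4.5)]]
[ 0.6626 -0.0236] [ 0.6831 -0.1497]
[[np.float64(0.58), np.float64(-0.63), 0, np.float64(-4.4)], [np.float64(0.53), np.float64(-0.67), 0, np.float64(-4.4)], [np.float64(0.47), np.float64(-0.71), 0, np.float64(-4.4)], [np.float64(0.42), np.float64(-0.74), 0, np.float64(-4.4)], [np.float64(0.36), np.float64(-0.77), 0, np.float64(-4.4)], [np.float64(0.3), np.float64(-0.8), 0, np.float64(-4.4)], [np.float64(0.23), np.float64(-0.82), 0, np.float64(-4.4)], [np.float64(0.17), np.float64(-0.84), 0, np.float64(-4.4)], [np.float64(0.1), np.float64(-0.85), 0, np.float64(-4.4)], [np.float64(0.04), np.float64(-0.85), 0, np.float64(-4.4)], [np.float64(-0.03), np.float64(-0.85), 0, np.float64(-4.4)], [np.float64(-0.09), np.float64(-0.85), 0, np.float64(-4.4)], [np.float64(-0.16), np.float64(-0.84), 0, np.float64(-4.4)], [np.float64(-0.22), np.float64(-0.82), 0, np.float64(-4.4)], [np.float64(-0.29), np.float64(-0.8), 0, np.float64(-4.4)], [np.float64(-0.35), np.float64(-0.78), 0, np.float64(-4.4)]]
```

Call:
carry_out(steps=[[[-0.2,-0.2,-3,0],[0,0,-3.8,0],[0,0,0,0]]])

```text
time_s: 10.18
eef_pos: [0.6927, -0.1031, 0.2343]
eef_rot: [-3.121, 1.566, -3.124]
wrist_force: [0.8, -1.4, -0.6]
opening: 0.047
```

Call:
carry_out(steps=[[[0,0,0,0],[0,0,0,0]]], gripper=0.23)

```text
time_s: 10.42
eef_pos: [0.6957, -0.1023, 0.2387]
eef_rot: [0.015, 1.567, 0.012]
wrist_force: [0.6, 0.9, 0.6]
opening: 0.0368
```

```bash
python3 look.py; python3 - <<'E'
from h import *
import cv2
cv2.imwrite('pics/w2.png',r.snapshot('wrist'))
E
```

```text
10.425 [ 0.6957 -0.1023  0.2387] press frame [107.6 -20.1] F press [0.7 0.8 0.6]
```

View pics/w2.png

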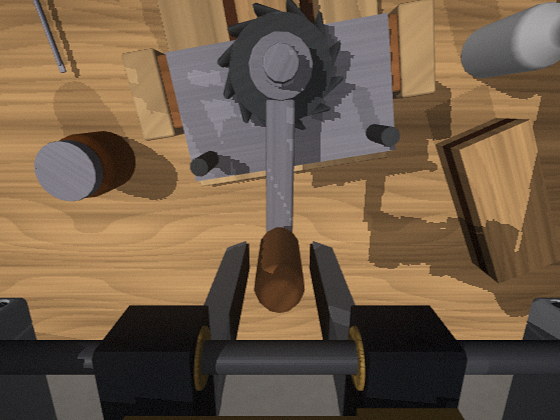

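The grip (wrist ≈280,270) sits centred between the fingers. Swinging back first.

Call:
carry_out(steps=[[[0,0.87,0,4.5],[-0.1,0.86,0,4.5],[-0.16,0.85,0,4.5],[-0.23,0.84,0,4.5],[-0.3,0.81,0,4.5],[-0.36,0.79,0,4.5],[-0.42,0.76,0,4.5],[-0.48,0.72,0,4.5],[-0.53,0.68,0,4.5],[-0.59,0.64,0,4.5]]])

```text
time_s: 11.72
eef_pos: [0.6637, -0.0245, 0.2377]
eef_rot: [-1.016, 1.568, -0.231]
wrist_force: [-0.5, -0.7, -0.7]
opening: 0.0362
```

```bash
python3 look.py; python3 - <<'E'
from h import *
import cv2
cv2.imwrite('pics/w3.png',r.snapshot('wrist'))
s=r.read_state(); R=Ro.from_euler('xyz',s['eef_rot']).as_matrix(); print('yaw',np.arctan2(R[1,2],R[0,2]), 'theta yaw',.161-np.arctan2(R[1,2],R[0,2]))
E
```

```text
11.725 [ 0.6637 -0.0245  0.2377] press frame [88.5 61.8] F press [-0.6 -0.6 -0.7]
yaw 0.788649469619186 theta yaw -0.627649469619186
```

View pics/w3.png

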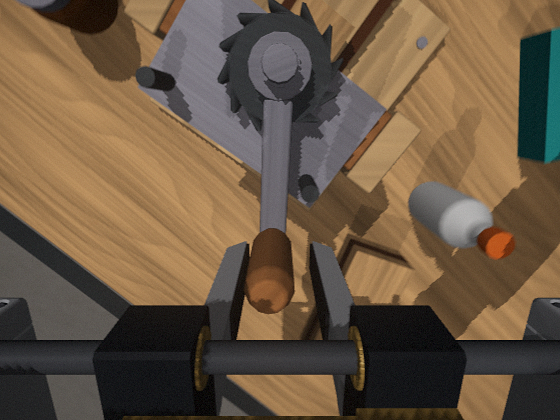

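Call:
carry_out(steps=[[[0.58,-0.63,0,-4.4],[0.53,-0.67,0,-4.4],[0.47,-0.71,0,-4.4],[0.42,-0.74,0,-4.4],[0.36,-0.77,0,-4.4],[0.3,-0.8,0,-4.4],[0.23,-0.82,0,-4.4],[0.17,-0.84,0,-4.4]]])

```text
time_s: 12.78
eef_pos: [0.693, -0.0809, 0.2374]
eef_rot: [1.54, 1.566, 1.707]
wrist_force: [-2.2, 4.3, 0.5]
opening: 0.0365
```

Call:
carry_out(steps=[[[0.1,-0.85,0,-4.4],[0.04,-0.85,0,-4.4],[-0.03,-0.85,0,-4.4],[-0.09,-0.85,0,-4.4]]])

```text
time_s: 13.28
eef_pos: [0.6942, -0.1146, 0.2374]
eef_rot: [1.425, 1.566, 1.286]
wrist_force: [0.4, 4.9, -1.0]
opening: 0.0361
```

Call:
carry_out(steps=[[[-0.16,-0.84,0,-4.4],[-0.22,-0.82,0,-4.4],[-0.29,-0.8,0,-4.4],[-0.35,-0.78,0,-4.4]]])

```text
time_s: 13.78
eef_pos: [0.6849, -0.1472, 0.2374]
eef_rot: [1.384, 1.565, 0.937]
wrist_force: [3.0, 4.8, -1.9]
opening: 0.0362
```

```bash
cat > w.py <<'E'
from h import *
import cv2,sys
s=r.read_state(); R=Ro.from_euler('xyz',s['eef_rot']).as_matrix(); y=np.arctan2(R[1,2],R[0,2]); d=s['eef_pos'][:2]-np.array([.5845,-.101])
print(s['time_s'],'theta yaw %.3f theta pos %.3f rad %.4f'%(.161-y,.161-np.arctan2(d[1],d[0]),np.hypot(*d)),'Ftool x y z',(R.T@s['wrist_force']).round(1),'open',s['opening'])
if len(sys.argv)>1: cv2.imwrite(f'pics/{sys.argv[1]}.png',r.snapshot('wrist'))
E
python3 w.py w4
```

```text
13.775 theta yaw 0.608 theta pos 0.592 rad 0.1105 Ftool x y z [2.  5.6 0.6] open 0.03621636290513756
```

View pics/w4.png

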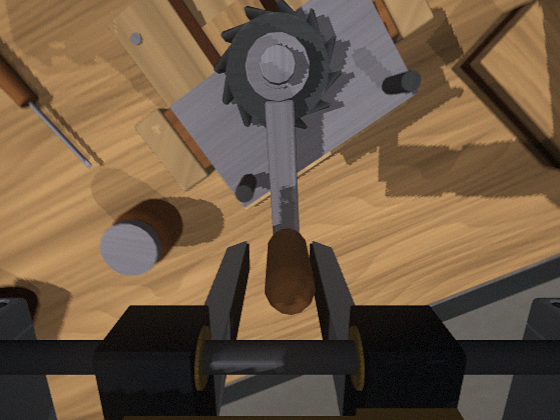

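The first forward stroke ran free at about 5 N and the lever is still clear of the pin (wrist ≈247,187). Swinging back.

Call:
carry_out(steps=[[[0.35,0.78,0,4.4],[0.29,0.8,0,4.4],[0.22,0.82,0,4.4],[0.16,0.84,0,4.4],[0.09,0.85,0,4.4],[0.03,0.85,0,4.4],[-0.04,0.85,0,4.4],[-0.1,0.85,0,4.4]]])

```text
time_s: 14.82
eef_pos: [0.6941, -0.0848, 0.2373]
eef_rot: [-0.81, 1.569, -0.64]
wrist_force: [-0.2, -0.9, -0.5]
opening: 0.0362
```

Call:
carry_out(steps=[[[-0.17,0.84,0,4.4],[-0.23,0.82,0,4.4],[-0.3,0.8,0,4.4],[-0.36,0.77,0,4.4],[-0.42,0.74,0,4.4],[-0.47,0.71,0,4.4],[-0.53,0.67,0,4.4],[-0.58,0.63,0,4.4]]])

```text
time_s: 15.82
eef_pos: [0.6635, -0.0247, 0.2373]
eef_rot: [-1.176, 1.569, -0.392]
wrist_force: [1.2, -0.3, -0.4]
opening: 0.0361
```

```bash
python3 w.py
```

```text
15.825 theta yaw -0.624 theta pos -0.607 rad 0.1098 Ftool x y z [ 0.4 -1.   0.6] open 0.03608874425562303
```

Call:
carry_out(steps=[[[0.58,-0.63,0,-4.4],[0.53,-0.67,0,-4.4],[0.47,-0.71,0,-4.4]]])

```text
time_s: 16.2
eef_pos: [0.6781, -0.0433, 0.2373]
eef_rot: [1.607, 1.569, 2.157]
wrist_force: [-4.1, 4.3, 2.8]
opening: 0.0358
```

Call:
carry_out(steps=[[[0.42,-0.74,0,-4.4],[0.36,-0.77,0,-4.4]]])

```text
time_s: 16.45
eef_pos: [0.6854, -0.0572, 0.2373]
eef_rot: [1.773, 1.567, 2.171]
wrist_force: [-3.3, 3.1, 1.2]
opening: 0.0366
```

Call:
carry_out(steps=[[[0.3,-0.8,0,-4.4],[0.23,-0.82,0,-4.4]]])

```text
time_s: 16.7
eef_pos: [0.6911, -0.0729, 0.2373]
eef_rot: [1.656, 1.567, 1.901]
wrist_force: [-3.4, 4.8, 1.0]
opening: 0.0368
```

Call:
carry_out(steps=[[[0.17,-0.84,0,-4.4],[0.1,-0.85,0,-4.4]]])

```text
time_s: 16.95
eef_pos: [0.6942, -0.0895, 0.2373]
eef_rot: [1.536, 1.567, 1.628]
wrist_force: [-1.7, 4.9, 0.9]
opening: 0.0363
```

Call:
carry_out(steps=[[[0.04,-0.85,0,-4.4]]])

```text
time_s: 17.08
eef_pos: [0.6949, -0.0979, 0.2373]
eef_rot: [1.508, 1.566, 1.523]
wrist_force: [-1.3, 4.7, 0.4]
opening: 0.0361
```

Still free; continuing.

Call:
carry_out(steps=[[[-0.03,-0.85,0,-4.4],[-0.09,-0.85,0,-4.4]]])

```text
time_s: 17.32
eef_pos: [0.6941, -0.1148, 0.2373]
eef_rot: [1.456, 1.566, 1.317]
wrist_force: [-0.0, 5.4, -0.6]
opening: 0.0363
```

Call:
carry_out(steps=[[[-0.16,-0.84,0,-4.4]]])

```text
time_s: 17.45
eef_pos: [0.6927, -0.1232, 0.2373]
eef_rot: [1.443, 1.566, 1.227]
wrist_force: [0.4, 5.4, -1.1]
opening: 0.0364
```

Call:
carry_out(steps=[[[-0.22,-0.82,0,-4.4]]])

```text
time_s: 17.58
eef_pos: [0.6907, -0.1314, 0.2373]
eef_rot: [1.447, 1.566, 1.155]
wrist_force: [1.2, 5.2, -0.5]
opening: 0.0363
```

Call:
carry_out(steps=[[[-0.29,-0.8,0,-4.4]]])

```text
time_s: 17.7
eef_pos: [0.6881, -0.1395, 0.2373]
eef_rot: [1.413, 1.566, 1.044]
wrist_force: [1.6, 4.2, -1.9]
opening: 0.0361
```

Last row of this stroke, then back again.

Call:
carry_out(steps=[[[-0.35,-0.78,0,-4.4]]])

```text
time_s: 17.82
eef_pos: [0.6848, -0.1474, 0.2373]
eef_rot: [1.399, 1.566, 0.953]
wrist_force: [3.3, 4.1, -1.5]
opening: 0.0361
```

Call:
carry_out(steps=[[[0.35,0.78,0,4.4],[0.29,0.8,0,4.4],[0.22,0.82,0,4.4],[0.16,0.84,0,4.4],[0.09,0.85,0,4.4],[0.03,0.85,0,4.4],[-0.04,0.85,0,4.4],[-0.1,0.85,0,4.4]]])

```text
time_s: 18.82
eef_pos: [0.6941, -0.0848, 0.2373]
eef_rot: [-0.834, 1.569, -0.664]
wrist_force: [0.6, -0.5, 0.3]
opening: 0.0362
```

Call:
carry_out(steps=[[[-0.17,0.84,0,4.4],[-0.23,0.82,0,4.4],[-0.3,0.8,0,4.4],[-0.36,0.77,0,4.4],[-0.42,0.74,0,4.4],[-0.47,0.71,0,4.4],[-0.53,0.67,0,4.4],[-0.58,0.63,0,4.4]]])

```text
time_s: 19.82
eef_pos: [0.6635, -0.0247, 0.2373]
eef_rot: [-1.169, 1.569, -0.384]
wrist_force: [0.9, 0.2, -0.0]
opening: 0.0364
```

```bash
python3 w.py; python3 look.py d7
```

```text
19.825 theta yaw -0.624 theta pos -0.607 rad 0.1098 Ftool x y z [ 0.  -0.5  0.8] open 0.0364211797902258
19.825 [ 0.6635 -0.0247  0.2373] press frame [88.3 61.6] F press [ 0.9  0.1 -0. ]
```

View pics/d7.png

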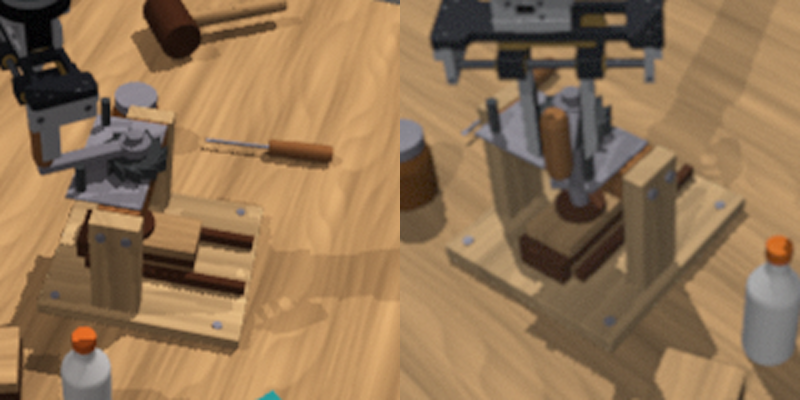

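The block is still home (scene, right half, ≈545,240). Third forward stroke, in small pieces.

Call:
carry_out(steps=[[[0.58,-0.63,0,-4.4],[0.53,-0.67,0,-4.4]]])

```text
time_s: 20.18
eef_pos: [0.6744, -0.0378, 0.237]
eef_rot: [-0.911, 1.57, -0.286]
wrist_force: [-0.0, 0.4, 0.5]
opening: 0.0358
```

Call:
carry_out(steps=[[[0.47,-0.71,0,-4.4]]])

```text
time_s: 20.3
eef_pos: [0.6779, -0.0435, 0.2369]
eef_rot: [1.832, 1.568, 2.381]
wrist_force: [-3.7, 3.2, 1.4]
opening: 0.0364
```

Call:
carry_out(steps=[[[0.42,-0.74,0,-4.4]]])

```text
time_s: 20.42
eef_pos: [0.6817, -0.0501, 0.2369]
eef_rot: [1.907, 1.567, 2.38]
wrist_force: [-4.3, 2.7, 1.6]
opening: 0.0362
```

Call:
carry_out(steps=[[[0.36,-0.77,0,-4.4]]])

```text
time_s: 20.55
eef_pos: [0.6854, -0.0576, 0.2369]
eef_rot: [1.913, 1.567, 2.309]
wrist_force: [-3.7, 3.8, 1.7]
opening: 0.036
```

Call:
carry_out(steps=[[[0.3,-0.8,0,-4.4]]])

```text
time_s: 20.68
eef_pos: [0.6884, -0.0653, 0.2369]
eef_rot: [1.876, 1.567, 2.196]
wrist_force: [-2.5, 4.7, 1.6]
opening: 0.0365
```

Call:
carry_out(steps=[[[0.23,-0.82,0,-4.4]]])

```text
time_s: 20.8
eef_pos: [0.6903, -0.072, 0.2369]
eef_rot: [1.864, 1.564, 2.108]
wrist_force: [-4.6, 7.0, 1.8]
opening: 0.0363
```

Call:
carry_out(steps=[[[0.17,-0.84,0,-4.4]]])

```text
time_s: 20.92
eef_pos: [0.6917, -0.0784, 0.2368]
eef_rot: [1.862, 1.562, 2.03]
wrist_force: [-4.9, 11.0, 1.4]
opening: 0.0364
```

Call:
carry_out(steps=[[[0.1,-0.85,0,-4.4]]])

```text
time_s: 21.05
eef_pos: [0.6927, -0.0849, 0.2368]
eef_rot: [1.843, 1.559, 1.936]
wrist_force: [-4.4, 12.2, 0.4]
opening: 0.0364
```

Call:
carry_out(steps=[[[0,0,0,0],[0,0,0,0]]])

```text
time_s: 21.3
eef_pos: [0.6929, -0.0856, 0.2368]
eef_rot: [1.838, 1.561, 1.933]
wrist_force: [-3.8, 10.0, 0.7]
opening: 0.036
```

```bash
python3 w.py w5
```

```text
21.3 theta yaw 0.066 theta pos 0.020 rad 0.1095 Ftool x y z [-0.6 10.3 -2.8] open 0.03604094251082804
```

View pics/w5.png

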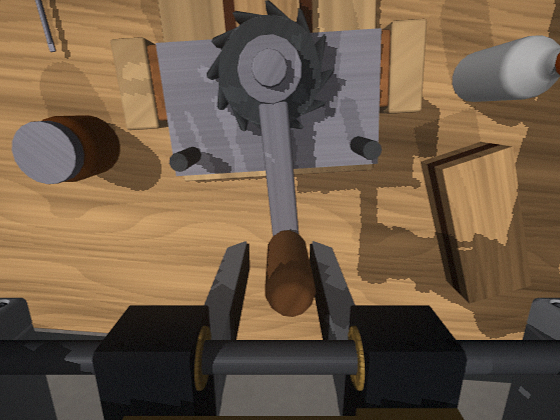

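The lever has stiffened mid-swing (θ≈0, well clear of the pins) and holds about 10 N. One more small push to make it firm.

Call:
carry_out(steps=[[[0.02,-0.5,0,-2.5],[0,0,0,0]]])

```text
time_s: 21.6
eef_pos: [0.6931, -0.0887, 0.2368]
eef_rot: [1.814, 1.558, 1.867]
wrist_force: [-5.0, 12.9, 0.3]
opening: 0.0361
```

Call:
carry_out(steps=[[[0,-0.4,0,-2]]])

```text
time_s: 21.72
eef_pos: [0.6931, -0.0908, 0.2368]
eef_rot: [1.81, 1.556, 1.829]
wrist_force: [-3.4, 15.0, -0.6]
opening: 0.0364
```

15 N peak: clamped. Letting go: backing off, widening the fingers and rising straight up.

Call:
carry_out(steps=[[[0,0.5,0,2],[0,0.4,0,2],[0,0,0,0]]], gripper=0)

```text
time_s: 22.1
eef_pos: [0.6934, -0.089, 0.2367]
eef_rot: [2.074, 1.565, 2.159]
wrist_force: [-3.6, 4.8, 1.2]
opening: 0.047
```

```bash
python3 w.py w6
```

```text
22.1 theta yaw 0.076 theta pos 0.051 rad 0.1095 Ftool x y z [-1.2  5.1 -3.1] open 0.04702132185273684
```

View pics/w6.png

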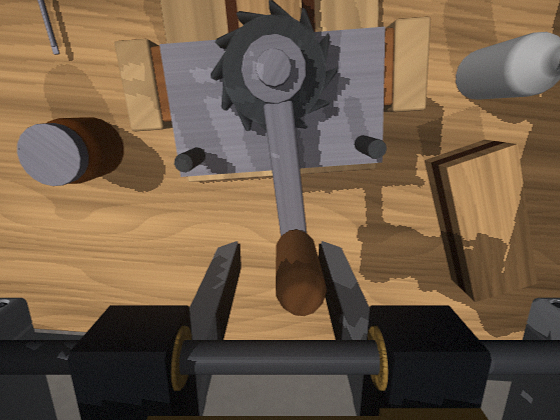

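Call:
carry_out(steps=[[[0,0.6,0,0],[0,0.6,0,0],[0,0,0,0]]])

```text
time_s: 22.52
eef_pos: [0.6949, -0.0796, 0.2367]
eef_rot: [0.875, 1.57, 0.958]
wrist_force: [-1.0, 2.8, -0.7]
opening: 0.0474
```

```bash
python3 w.py w7
```

```text
22.525 theta yaw 0.077 theta pos -0.031 rad 0.1124 Ftool x y z [ 0.7  2.9 -0.8] open 0.04735036737894081
```

View pics/w7.png

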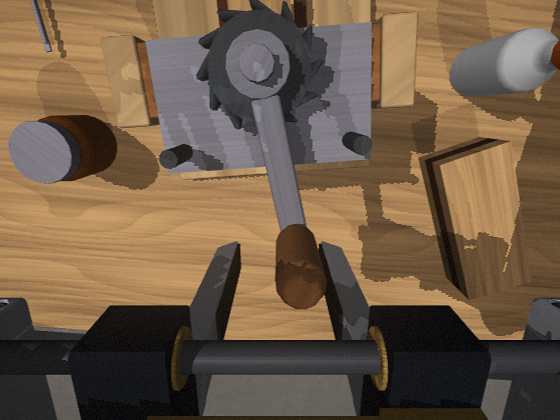

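Call:
carry_out(steps=[[[0,0.5,0,0],[0,0.5,0,0],[0,0,0,0]]])

```text
time_s: 22.95
eef_pos: [0.6948, -0.0708, 0.2366]
eef_rot: [-0.977, 1.57, -0.894]
wrist_force: [-0.1, -0.8, -0.3]
opening: 0.0468
```

```bash
python3 w.py w8
```

```text
22.95 theta yaw 0.078 theta pos -0.106 rad 0.1143 Ftool x y z [ 0.3 -0.8 -0.2] open 0.04683666740220058
```

View pics/w8.png

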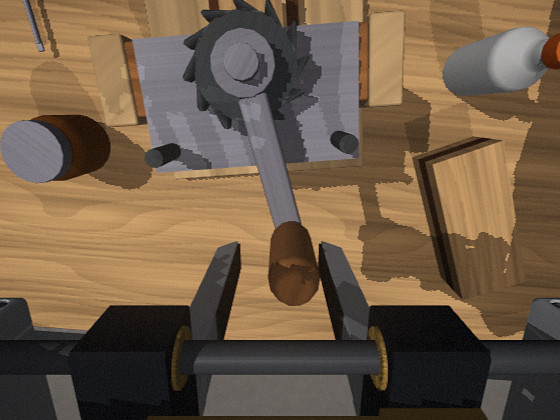

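The lever sprang back about 15 mm with the finger and is now free at zero force. I'll check the clamp still holds by pushing gently forward again: if it does, the force should rise at once above the free 5 N.

Call:
carry_out(steps=[[[0,-0.4,0,0],[0,0,0,0]]])

```text
time_s: 23.25
eef_pos: [0.6947, -0.0748, 0.2365]
eef_rot: [1.089, 1.57, 1.172]
wrist_force: [0.8, 1.9, 0.6]
opening: 0.0471
```

Call:
carry_out(steps=[[[0,-0.4,0,0],[0,0,0,0]]])

```text
time_s: 23.5
eef_pos: [0.6953, -0.0762, 0.2365]
eef_rot: [1.152, 1.566, 1.236]
wrist_force: [2.3, 4.6, -1.5]
opening: 0.0468
```

Call:
carry_out(steps=[[[0,-0.4,0,0],[0,0,0,0]]])

```text
time_s: 23.75
eef_pos: [0.6958, -0.0773, 0.2365]
eef_rot: [1.171, 1.562, 1.257]
wrist_force: [3.6, 8.5, -3.8]
opening: 0.0472
```

Call:
carry_out(steps=[[[0,-0.4,0,0],[0,0,0,0]]])

```text
time_s: 24.0
eef_pos: [0.6967, -0.0794, 0.2365]
eef_rot: [1.081, 1.559, 1.168]
wrist_force: [6.0, 11.8, -4.7]
opening: 0.047
```

The force rises immediately, 0 → 13 N over about 5 mm of travel, against 5 N when free. The clamp holds. Releasing for good.

Call:
carry_out(steps=[[[0,0.6,0,0],[0,0.5,0,0],[0,0.5,0,0],[0,0.2,0,0],[0,0,0,0]]])

```text
time_s: 24.62
eef_pos: [0.6944, -0.0692, 0.2365]
eef_rot: [-1.976, 1.57, -1.894]
wrist_force: [0.1, -0.1, -0.7]
opening: 0.047
```

```bash
python3 w.py w9
```

```text
24.625 theta yaw 0.078 theta pos -0.121 rad 0.1145 Ftool x y z [ 0.7 -0.1  0.1] open 0.04703227134781824
```

View pics/w9.png

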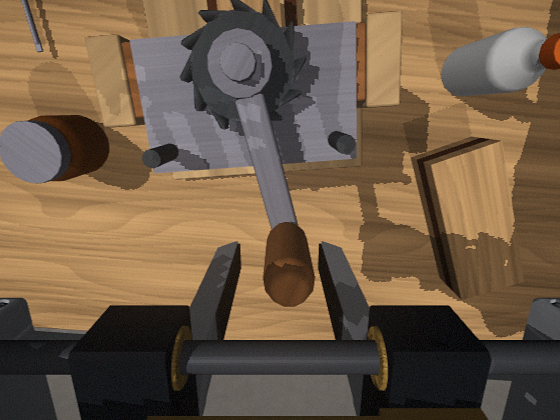

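Call:
carry_out(steps=[[[0,0,2,0],[0,0,3,0],[0,0,4,0],[0,0,4,0],[-2,3,3,0],[-3,4,0,0],[0,0,0,0],[0,0,0,0]]])

```text
time_s: 25.68
eef_pos: [0.6449, 0.0, 0.3966]
eef_rot: [-1.354, 1.569, -1.272]
wrist_force: [0.4, 0.1, 0.1]
opening: 0.0467
```

```bash
python3 look.py d8; python3 - <<'E'
from h import *
import cv2
cv2.imwrite('pics/side_end.png',r.snapshot('side')); cv2.imwrite('pics/scene_end.png',r.snapshot('scene'))
E
```

```text
25.675 [0.6449 0.     0.3966] press frame [73.8 89. ] F press [0.4 0.1 0.1]
```

View pics/d8.png

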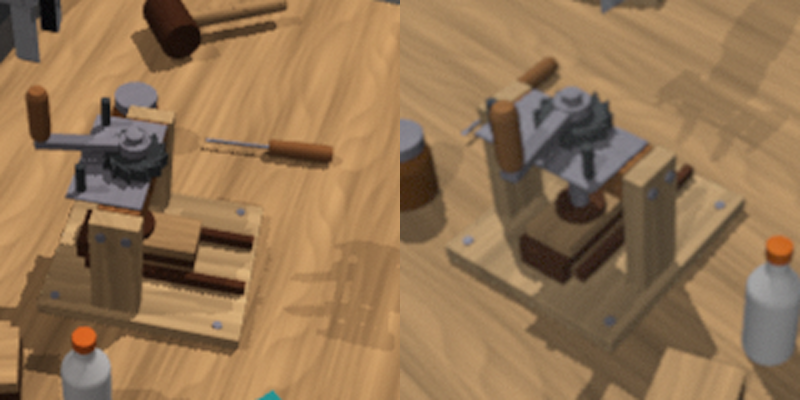

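View pics/side_end.png

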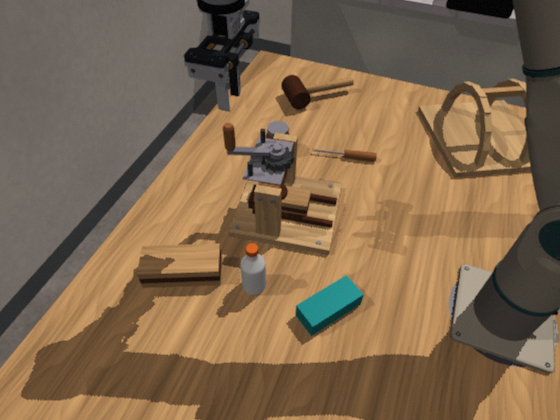

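The arm is clear of everything. The pad sits on the block (scene crop ≈580,205), the block is still at the lip, and the bottle, jar and driver are where they were. Handing in.

```bash
python3 -c "
from bench import r
print(r.close_job())"
```

```text
the job is handed in; nothing more can be done
None
```

The block is clamped at the back stop and the job is handed in at about 26 s. The hand-in gives no verdict, so this rests on my own checks.

**Block home:** I pushed the laminated block along the rails with closed fingers. The fingers then stopped moving while the push rose to about 10 N. The near end in the side view agrees with home to about 2 mm, and the later pictures show the block still at the stop.

**Clamping:** I straddled the grip and swung the lever. Two forward strokes ran free at about 5 N. The third stiffened part-way through the swing, well clear of the stop pins, and I stopped at a peak of about 15 N.

**Spring-back:** On release the lever did not stay put but followed the finger back about 15 mm before going slack. I therefore pushed it again: the force rose at once to about 13 N over roughly 5 mm, so the clamp was still holding. I could not measure the pad force itself.

**Final state:** The wrist force was about 0 N, the arm was clear of everything, and the bottle, jar and screwdriver look unmoved in the last pictures.

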